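Index the syringe carousel and press the plunger

TASK

Turn the syringe carousel by pushing a fingertip against one of its bare spokes until the thick syringe hangs over the middle of the small steel dish, then press that syringe's plunger all the way down with a fingertip and move clear. Turn it by the spokes only, not by the syringes; leave the two thin syringes and their plungers alone, lift nothing, and do not disturb the dish or the other things on the bench.

Things in the scene. Friction and masses are not known exactly. Their poses are not given: they have to be found in the camera images.
- stand: Fixed carousel stand: dark steel plate 210 x 240 mm (250 x 248 mm with its two foot bars), top 10 mm above the bench, with a 42 mm square black motor block (to 50 mm height) in its middle. The origin is on the vertical turning axis of the carousel, at bench height; z is up.
- carousel (a joint): Angle of the carousel on the stand, rad, growing counter-clockwise seen from above, limits -2.2 to 2.2. White hub, 28 mm radius, top at 175 mm with a steel pin to 187 mm; three bare spokes and, midway between them, three brackets with upright syringes on a 75 mm radius. Light friction (about 1.3 N at 120 mm radius), no detents: it stays where it is left.
- spoke1_tip (a point): Centre of the ball end (9 mm radius) of a bare spoke: a horizontal aluminium rod, 12 mm diameter, axis 165 mm above the bench, running outward from the hub to this point at 145 mm radius. There is nothing else at the spoke's height beyond 100 mm radius. This spoke is 60 degrees counter-clockwise (from above) of the thick syringe.
- spoke2_tip (a point): The same on the spoke straight across the hub from the thick syringe.
- spoke3_tip (a point): The same on the spoke 60 degrees clockwise of the thick syringe.
- thick_nozzle (a point): Lower tip of the nozzle of the thick syringe, 55 mm above the bench, on the syringe's axis at 75 mm radius from the turning axis.
- thick_barrel: The thick syringe's clear barrel (38 mm diameter, from 67 to 152 mm height, white collar 44 mm diameter and flange at its top, to 155 mm), sitting in a clip on the carousel; it could be lifted 12 mm. Origin on its axis at bench height.
- thick_plunger: The thick syringe's plunger, ending in a white thumb disc 42 mm diameter, 4 mm thick. Origin: centre of the disc's top face, 195 mm above the bench when fully out (it starts 0 to 5 mm lower), 170 mm when fully down (hard stop). Sliding friction about 4 N, no spring: it stays where it is left. It can also be pulled up 8 mm.
- thin_a_barrel: A thin syringe (barrel 22 mm diameter) on the carousel, 120 degrees counter-clockwise of the thick one. Origin on its axis at bench height.
- thin_b_barrel: The other thin syringe, 120 degrees clockwise of the thick one.
- thin_a_plunger: Thumb disc of the first thin syringe's plunger, white, 26 mm diameter. Origin: centre of its top face, at 195 mm.
- thin_b_plunger: The same on the other thin syringe.
- dish: Small open stainless steel dish, 68 mm diameter at the rim, 22 mm high, standing loose on the stand's plate, its centre 75 mm from the turning axis, at one of two stations. Origin: centre of its underside.
- weight: Steel calibration weight with a knob, 36 mm diameter, 36 mm high, on the stand's plate at the other station. Origin: centre of its underside.
- small_weight: Small steel weight, 26 mm diameter, 32 mm high, on the stand's plate. Bystander.
- bowl: Big steel bowl, 240 mm diameter, 70 mm high. Bystander.
- jar: White jar, 60 mm diameter, 85 mm high. Bystander.
- big_weight: Big steel weight, 64 mm diameter, 85 mm high. Bystander.
- loose_syringe: Thin syringe lying on the bench, 135 mm long. Bystander.
- driver: Screwdriver lying on the bench. Bystander.
Not all that is in view belongs to the job. What is shaped like the dish but blue, green or turquoise is not meant.

How it is judged:
By the outcome, as a careful person would: the job done as asked, in the order asked, and still so for the second after the job is handed in, with the robot touching nothing.
It also fails if it takes over 51 s, if anything falls off the work surface, if the arm or the gripper's body presses on something with over 40 N, if the wrist force passes 120 N, or if a joint passes its speed limit or range.

ROBOT

A 6-joint arm with a two-finger parallel gripper is mounted at the origin on the work surface. World frame = base frame: x ahead of the robot, y to its left, z up, the work surface at z = 0. Lengths are in mm, angles in rad, forces in N, time in s.
With the tool pointing down it reaches from about 275 to 1000 mm from the base axis. Payload 8.4 kg.
Tool frame: the origin (TCP) lies between the finger pads; the fingertips stand r.finger_overhang ahead of it and the grasp point (between the pads) is the TCP (r.finger_overhang is the distance from the TCP to the fingertips, in mm); z points along the fingers, y is the line along which they close (so a half turn about z gives the same grasp; the last joint's range is limited). The gripper opens to 85 mm and grips with 20 to 120 N. Pads are 22 mm wide; open, the fingers measure 114 mm over their backs; the gripper's body (76 mm by 85 mm) begins 54 mm behind the grasp point. The pads swing forward as they close: fully open they stand 13 mm farther back than shut.
Start: joints at [-1.167, 0.353, 1.633, -0, 1.155, -0.002], TCP at [246.72, -574.245, 250.281] pointing down, gripper open.
Joint ranges: [-2.63, 2.63], [-0.92, 2.1], [0.06, 2.66], [-1.3, 4.44], [0, 2.69], [-3.02, 3.02]. Speed limits (rad/s): [2.22, 2.22, 2.79, 3.14, 3.14, 3.14].

INTERFACE

Orientations are given as [roll, pitch, yaw] about the fixed x, y, z axes, in that order (R = Rz(yaw) Ry(pitch) Rx(roll)).
In Python, from rig import r, cams, sign_off gives the robot as it stands.
- The arm moves only by the shell command python3 -m crank 'ROWS' [FORCE]. ROWS is JSON, a list of rows, each a list of 7 numbers: the shift along the tool's x, y, z in m, then the turn, a rotation vector about the tool's x, y, z in rad, then the closure, from 0 (fully open) to 1 (shut). In form: [[dx, dy, dz, ax, ay, az, gripper], ...]. A call has 1 to 5 rows; each row is the pose to reach, as a shift and turn from the pose commanded when the call began, along the tool's axes at that moment; what a row does not reach only later rows make up. A row lasts 1/10 s, in which the tool goes at most 50 mm and 8.59 degrees, less where a joint would pass 70% of its speed; a pose out of reach is approached as far as the arm can. A call with a gripper value outside its range is refused whole. The fingers move at their own pace and stop on an object; FORCE is the grip in N (left out, the last holds). Time passes only in rows, so rows that repeat a pose let the fingers close. It gives the time, the measured TCP pose, the force, the opening and the grip force at its end, in the units of the state.
- r.sense(): the state, without advancing time (a new reading comes with each control period).
- cams.grab_frame(name): name is "scene" or "top" or "wrist"; returns a dict with "image" (400x640x3 uint8, red, green, blue), "fx", "fy", "cx", "cy" (pixels), "D" ([k1, k2, p1, p2, k3] as OpenCV has them; the pictures are not rectified), "position" and "orientation" of the camera in the world. Camera axes: x right, y down, z forward; pixel columns grow to the right and rows downward; lengths in mm; the calibration is good to about 2 mm. A picture is of the moment at which its call begins. There is no depth.
- sign_off(): hands the job in; it is judged then, once.
The state is a dict: "clock": time; "qpos": joint angles; "qvel": joint speeds; "joint_efforts": joint torques, N m; "eef_pos": TCP position; "tcp_rot": TCP orientation; "contact_force": force on the tool from outside, world axes, zero at the start; "wrist_torque": the same for the moment, N m; "opening": opening from 0.0 (shut) to 1.0 (fully open); "grasp_force": force on a finger pad.
Only numpy, scipy, OpenCV 4.12 (cv2) and the standard library are available. Lean on these libraries where they do the work, as an engineer would, in place of code of your own. Each camera call takes 0.05 s, during which the arm holds its last target. There are 200 camera calls.

## Working session

There is one attempt and no reset: what is moved stays moved. The work goes in short steps, Python scripts to look and compute and a shell command to move; the robot and the scene stay as the last step left them, time stands still between calls to the robot, and variables do not carry over. Pictures are saved under pics/ and viewed, at most 10 in all, crops included, and the job is handed in when it is done.

```bash
mkdir -p pics; ls; cat > h.py <<'E'
import numpy as np, cv2
from rig import r, cams
from scipy.spatial.transform import Rotation as R
def rot(o):
    o=np.asarray(o,float)
    if o.shape==(3,3): return o
    return R.from_euler('xyz',o).as_matrix() if o.size==3 else R.from_quat(o).as_matrix()
def ray(f,px):
    K=np.array([[f['fx'],0,f['cx']],[0,f['fy'],f['cy']],[0,0,1]])
    u=cv2.undistortPoints(np.array([[px]],float),K,np.array(f['D'],float))[0,0]
    return np.array(f['position'],float), rot(f['orientation'])@np.array([u[0],u[1],1])
def onz(f,px,z):
    p,d=ray(f,px); return p+d*(z-p[2])/d[2]
def proj(f,P):
    K=np.array([[f['fx'],0,f['cx']],[0,f['fy'],f['cy']],[0,0,1]])
    M=rot(f['orientation']).T; 
    return cv2.projectPoints(np.array(P,float).reshape(-1,3),cv2.Rodrigues(M)[0],-M@np.array(f['position'],float),K,np.array(f['D'],float))[0][:,0]
def shot(n,fn):
    f=cams.grab_frame(n); cv2.imwrite('pics/'+fn+'.png',f['image'][:,:,::-1]); np.save('pics/'+fn+'.npy',f,allow_pickle=True); return f
def load(fn): return np.load('pics/'+fn+'.npy',allow_pickle=True).item()
E
python3 - <<'E'
from h import *
for n in ['top','scene']:
    f=shot(n,n+'0'); print(n,f['position'],f['orientation'],f['fx'],f['D'])
print(r.sense(), r.finger_overhang)
E
```

```text
pics
top [ 373.66702911  -20.15673067 1432.20361029] [-2.99487933  0.00702061 -1.56028664] 470.3909037642616 [-0.00242462  0.          0.          0.          0.        ]
scene [1757.65117204 -562.34762453 1059.44950064] [-2.17876635  0.01080707  1.13923337] 505.29318158606816 [-0.05370931  0.          0.          0.          0.        ]
{'clock': 0.1, 'qpos': array([-1.16739389e+00,  3.53609327e-01,  1.63407644e+00,  3.89651147e-06,
        1.15521061e+00, -2.41755617e-03]), 'qvel': array([ 0.00081139, -0.00095742, -0.00197827, -0.00147801,  0.00024475,
       -0.00187877]), 'joint_efforts': array([ 4.11087767e-04, -6.06357837e+01, -3.42821181e+01, -5.97472109e-06,
        3.89466702e-03, -3.99608155e-05]), 'eef_pos': array([ 246.55949883, -573.85612738,  249.61059618]), 'tcp_rot': array([-3.14028893e+00, -6.71461760e-06,  4.05818413e-01]), 'contact_force': array([-0.6143428 ,  0.37618414,  0.80805174]), 'wrist_torque': array([ 0.01569393,  0.06495187, -0.06393144]), 'grasp_force': 0.0, 'opening': 1.0013790940275866} 19.0
```

View pics/top0.png

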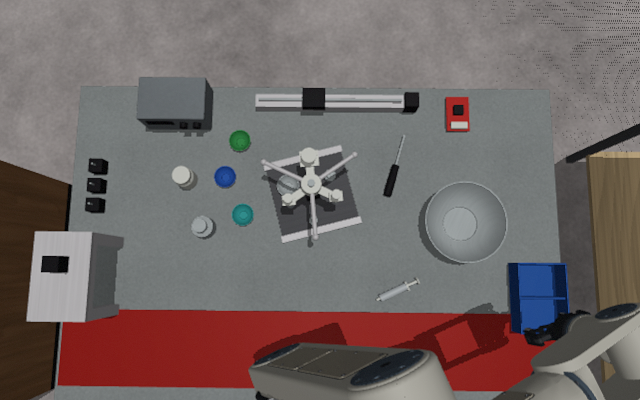

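View pics/scene0.png

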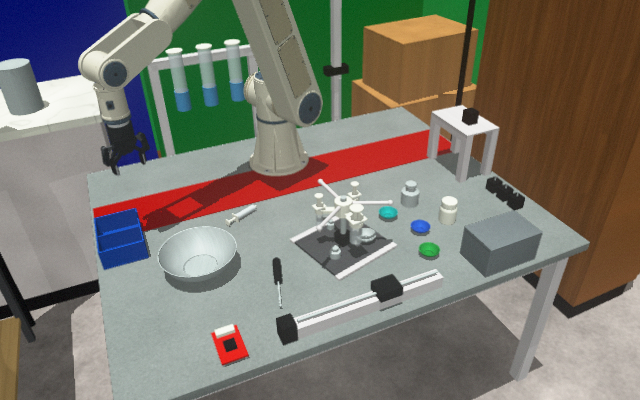

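Top view: carousel hub at about (311,183), its thick disc candidate at (308,157), thin discs at (288,199) and (336,196), the spoke balls at (264,162), (355,154), (315,237), and steel dish partly hidden at about (288,184). Blue (225,177), green (240,141) and turquoise (243,215) dishes are decoys.

```bash
python3 - <<'E'
from h import *
a=load('top0')['image'][130:255,245:380,::-1]; b=load('scene0')['image'][165:290,280:415,::-1]
cv2.imwrite('pics/crop1.png',np.hstack([cv2.resize(x,(400,370),interpolation=cv2.INTER_CUBIC) for x in (a,b)]))
E
```

```text
(no output)
```

View pics/crop1.png

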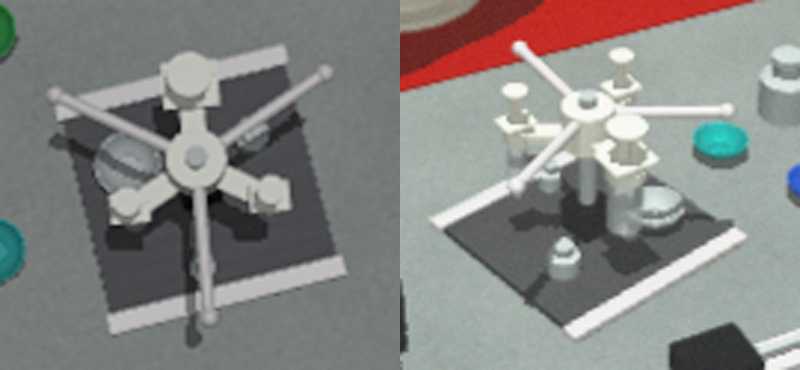

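```bash
python3 - <<'E'
from h import *
t=load('top0'); s=load('scene0')
T=lambda x,y:(245+x*135/400-.5,130+y*125/370-.5); S=lambda x,y:(280+(x-400)*135/400-.5,165+y*125/370-.5)
for n,a,b,z in [('pin',(197,155),(588,100),187),('s3?',(56,94),(727,110),165),('s1',(326,71),(517,187),165),('s2',(208,317),(520,47),165),
  ('thick',(189,73),(627,130),193),('thinL',(129,205),(621,56),195),('thinR',(270,189),(515,91),195),('dish rim',(128,165),(658,207),32),('weight',(253,133),(565,245),46),('sw',None,(550,170),42)]:
    o=[onz(f,q,z).round(0)[:2] for f,q in ((t,T(*a) if a else None),(s,S(*b))) if q is not None]; print(n,*o)
# dish ellipse in top: bright non-dark mask
E
```

```text
pin [607.   2.] [611.   2.]
s3? [668. 134.] [662. 139.]
s1 [ 692. -117.] [ 688. -113.]
s2 [462. -10.] [455.  -7.]
thick [682.  10.] [684.  10.]
thinL [559.  62.] [562.  65.]
thinR [575. -64.] [574. -64.]
dish rim [625.  75.] [629.  80.]
weight [657. -52.] [659. -48.]
sw [528.  -5.]
```

Measured: axis ≈ (607,3), tips at 145 mm radius fit (spokes at 65°, −54.5°, 185°), so the thick syringe is at ≈5°. It is the big disc at top pixel (308,155). The candidates are the thin discs at (288,199) and (336,193). The steel dish at (288,185) lies at ≈75° and 75 mm radius, while the blue, green and turquoise ones are decoys. The carousel needs about +70°, by pushing spoke 2 towards −y. Moving over now.

```bash
python3 -m crank '[[0.02,-0.02,0,0,0,0,1],[0.055,-0.055,0,0,0,0,1],[0.09,-0.09,0,0,0,0,1],[0.125,-0.125,0,0,0,0,1],[0.16,-0.16,0,0,0,0,1]]' 40
python3 -m crank '[[0.035,-0.035,0,0,0,0,1],[0.07,-0.07,0,0,0,0,1],[0.105,-0.105,0,0,0,0,1],[0.14,-0.14,0,0,0,0,1],[0.17,-0.17,0,0,0,0,1]]'
python3 -m crank '[[0.035,-0.035,0,0,0,0,1],[0.07,-0.07,0,0,0,0,1],[0.105,-0.105,0,0,0,0,1],[0.125,-0.125,0,0,0,0,1],[0.13,-0.13,0,0,0,0,1]]'
python3 -m crank '[[0,0,0,0,0,-0.1,1],[0,0,0,0,0,-0.2,1],[0,0,0,0,0,-0.28,1],[0,0,0,0,0,-0.3,1],[0,0,0,0,0,-0.3,1]]'
python3 -c "
from h import *
f=shot('wrist','w1');print(f['position'],f['orientation'],r.sense()['eef_pos'],r.sense()['tcp_rot'])"
```

```text
clock: 0.6
eef_pos: [330.7, -362.2, 250.0]
tcp_rot: [-3.141, 0.0, 0.405]
contact_force: [1.1, -0.2, 0.3]
opening: 0.144
grasp_force: 0.0
clock: 1.1
eef_pos: [419.9, -138.5, 250.3]
tcp_rot: [-3.141, -0.0, 0.406]
contact_force: [0.6, -0.9, -1.0]
opening: 0.0
grasp_force: 0.0
clock: 1.6
eef_pos: [488.5, 32.6, 250.1]
tcp_rot: [-3.141, -0.0, 0.409]
contact_force: [-0.3, -1.5, -0.7]
opening: -0.005
grasp_force: 0.0
clock: 2.1
eef_pos: [487.5, 29.4, 250.1]
tcp_rot: [-3.141, 0.0, 0.704]
contact_force: [0.4, 0.2, -0.2]
opening: -0.0
grasp_force: 0.0
[539.17803317  72.04326645 374.87444917] [ 2.87906642e+00  1.16511097e-03 -8.67624195e-01] [487.53987731  29.43605109 250.19721215] [-3.14152412e+00  3.20377633e-04  7.03312260e-01]
```

View pics/w1.png

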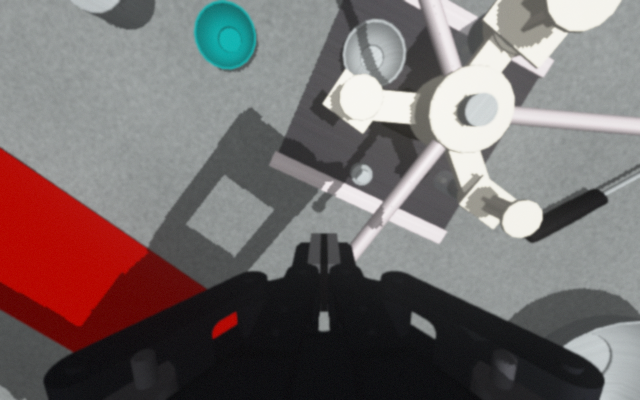

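Wrist view: dish rim centred at ≈(375,52) with floor ring (373,56), hub pin top at ≈(482,110), spoke 2 running down to (360,245) just right of the shut fingertips, and the small weight at (361,174).

```bash
python3 - <<'E'
from h import *
f=load('w1')
im=f['image'].astype(int)
for n,p,z in [('pin',(482,110),187),('hub',(465,108),175),('rim',(375,52),32),('floor',(373,56),12),('turq',(228,37),0),('spokeA',(432,160),165),('spokeB',(376,227),165),('thinL',(360,97),195),('thinR',(522,218),195)]:
    print(n,onz(f,p,z).round(1))
print(proj(f,[[625,75,32],[607,3,187],[607,3,175]]).round(0))
E
python3 -m crank '[[0,0,0.02,0,0,0,1],[0,0,0.045,0,0,0,1],[0,0,0.07,0,0,0,1],[0,0,0.078,0,0,0,1],[0,0,0.078,0,0,0,1]]'
```

```text
pin [607.1   2.1 187. ]
hub [605.2   7.1 175. ]
rim [629.2  76.6  32. ]
floor [629.9  75.8  12. ]
turq [539.1 217.5   0. ]
spokeA [568.9  -4.6 165. ]
spokeB [505.4  -8.9 165. ]
thinL [563.3  64.8 195. ]
thinR [575.9 -65.1 195. ]
[[373.  56.]
 [481. 109.]
 [471. 110.]]
clock: 2.65
eef_pos: [487.0, 29.8, 171.5]
tcp_rot: [-3.14, 0.002, 0.705]
contact_force: [-1.3, -0.3, 0.8]
opening: 0.005
grasp_force: 0.0
```

```bash
python3 - <<'E'
from h import *
A=np.array([607,2.5]); s=r.sense()['eef_pos'][:2]; y=r.sense()['tcp_rot'][2]
X=np.array([np.cos(y),np.sin(y)]); Y=np.array([np.sin(y),-np.cos(y)])
for ph in [185,190,195,200,205,210,215,220,225,230,235,240,245,248,250,252,254.3]:
    a=np.radians(ph); u=np.array([np.cos(a),np.sin(a)]); t=np.array([-u[1],u[0]])
    d=15*abs(t@Y)+11*abs(t@X)+6
    p=A+120*u-d*t; print(ph,p.round(0),(X@(p-s)).round(0),(Y@(p-s)).round(0))
E
```

```text
185 [485.  17.] -10.0 9.0
190 [485.   6.] -17.0 17.0
195 [485.  -5.] -24.0 25.0
200 [486. -16.] -30.0 34.0
205 [488. -27.] -36.0 44.0
210 [492. -38.] -40.0 55.0
215 [496. -48.] -44.0 65.0
220 [502. -58.] -46.0 77.0
225 [507. -67.] -48.0 86.0
230 [513. -75.] -48.0 96.0
235 [519. -82.] -48.0 106.0
240 [526. -90.] -47.0 116.0
245 [534. -96.] -45.0 126.0
248 [ 539. -100.] -44.0 133.0
250 [ 543. -102.] -43.0 137.0
252 [ 547. -104.] -41.0 141.0
254.3 [ 551. -106.] -40.0 145.0
```

```bash
python3 -m crank '[[-0.010,0.009,0,0,0,0,1],[-0.017,0.017,0,0,0,0,1],[-0.024,0.025,0,0,0,0,1],[-0.030,0.034,0,0,0,0,1],[-0.036,0.044,0,0,0,0,1]]'
python3 -m crank '[[-0.004,0.011,0,0,0,0,1],[-0.008,0.021,0,0,0,0,1],[-0.010,0.033,0,0,0,0,1],[-0.012,0.042,0,0,0,0,1],[-0.012,0.052,0,0,0,0,1]]'
python3 -m crank '[[0,0.008,0,0,0,0,1],[0.001,0.015,0,0,0,0,1],[0.001,0.020,0,0,0,0,1],[0.002,0.023,0,0,0,0,1],[0.002,0.024,0,0,0,0,1]]'
python3 -c "
from h import *
f=shot('wrist','w2'); shot('top','top2')"
```

```text
clock: 3.15
eef_pos: [489.2, -28.0, 172.8]
tcp_rot: [3.141, -0.001, 0.705]
contact_force: [0.2, 1.1, 0.4]
opening: 0.001
grasp_force: 0.7
clock: 3.65
eef_pos: [513.7, -74.9, 172.0]
tcp_rot: [-3.141, 0.001, 0.706]
contact_force: [-0.4, 2.0, -1.0]
opening: 0.0
grasp_force: 0.7
clock: 4.15
eef_pos: [530.7, -91.3, 172.2]
tcp_rot: [-3.141, 0.0, 0.706]
contact_force: [-0.3, 0.8, 0.5]
opening: 0.003
grasp_force: 0.6
```

View pics/w2.png

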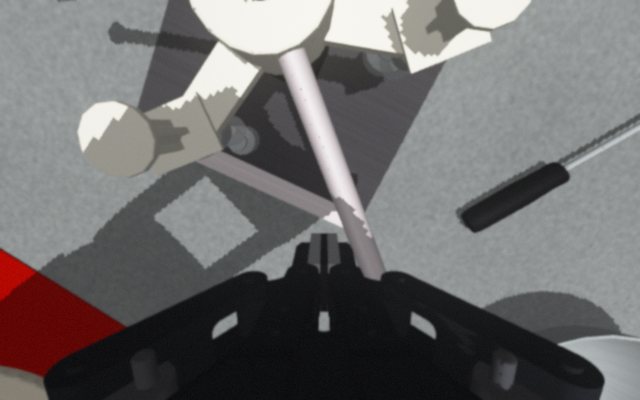

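Spoke 2 runs from ≈(297,62) at the hub to ≈(366,242), touching the shut fingertips on its left side. A thin disc is at (117,138).

```bash
python3 - <<'E'
from h import *
f=load('w2'); A=np.array([607,2.5])
P=[onz(f,p,165)[:2] for p in [(297,62),(366,242)]]
d=P[1]-P[0]; print('spoke',[p.round(1) for p in P],np.degrees(np.arctan2(*d[::-1]))%360,[np.degrees(np.arctan2(*(p-A)[::-1]))%360 for p in P])
p=onz(f,(117,138),195)[:2]; print('thin',p,np.degrees(np.arctan2(*(p-A)[::-1]))%360, np.hypot(*(p-A)))
t=load('top2'); im=t['image'][140:245,255:375,::-1]; cv2.imwrite('pics/c2.png',cv2.resize(im,(720,630)[:2] if 0 else (680,595),interpolation=cv2.INTER_CUBIC))
E
```

```text
spoke [array([593.2, -24.5]), array([ 552.4, -101. ])] 241.8901229239553 [np.float64(243.00897307892262), np.float64(242.1799980088275)]
thin [532.2325876    1.79265847] 180.54203394358922 74.77075824648568
```

View pics/c2.png

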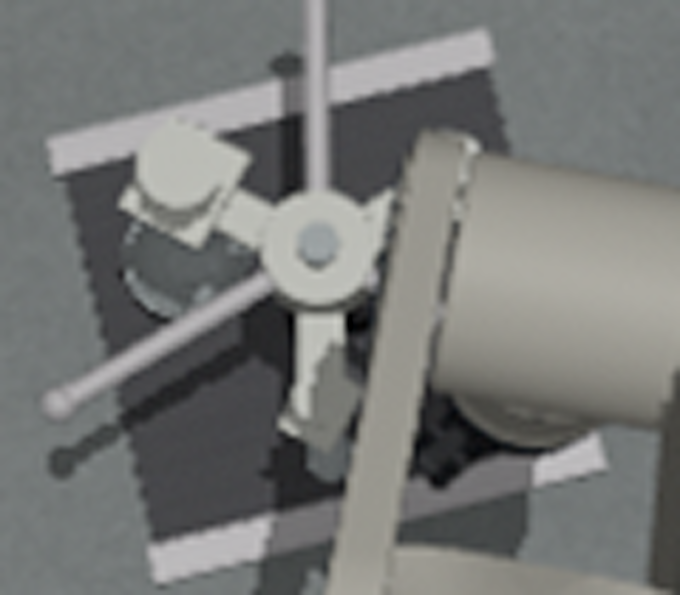

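```bash
python3 -m crank '[[0.001,0.006,0,0,0,0,1],[0.002,0.011,0,0,0,0,1],[0.003,0.016,0,0,0,0,1],[0.004,0.020,0,0,0,0,1],[0.005,0.022,0,0,0,0,1]]'
python3 -m crank '[[0,0,0,0,0,0,1],[0,-0.004,0,0,0,0,1],[0,-0.008,0,0,0,0,1]]'
python3 - <<'E'
from h import *
t=load('top2'); A=np.array([607,2.5])
p=onz(t,(255+57*120/680-.5,140+403*105/595-.5),165)[:2]; print('before: thick',np.degrees(np.arctan2(*(p-A)[::-1]))-60,np.hypot(*(p-A)))
t=shot('top','top3'); shot('wrist','w3')
im=t['image'][140:245,255:375,::-1]; a=cv2.resize(im,(400,350),interpolation=cv2.INTER_CUBIC); b=cv2.resize(load('w3')['image'][:250,:,::-1],(400,156)); b=cv2.copyMakeBorder(b,0,194,0,0,0)
s=shot('scene','s3'); c=cv2.resize(s['image'][165:290,280:415,::-1],(400,370),interpolation=cv2.INTER_CUBIC)
cv2.imwrite('pics/c3.png',np.hstack([a,c[:350]]))
E
```

```text
clock: 4.75
eef_pos: [549.1, -105.0, 172.3]
tcp_rot: [3.141, 0.0, 0.706]
contact_force: [-0.9, 0.5, 0.1]
opening: -0.0
grasp_force: 0.6
clock: 5.05
eef_pos: [543.3, -98.4, 172.3]
tcp_rot: [3.141, -0.0, 0.706]
contact_force: [-0.3, 0.8, -0.3]
opening: -0.005
grasp_force: 0.0
before: thick 61.407161363398174 146.2329314896857
```

View pics/c3.png

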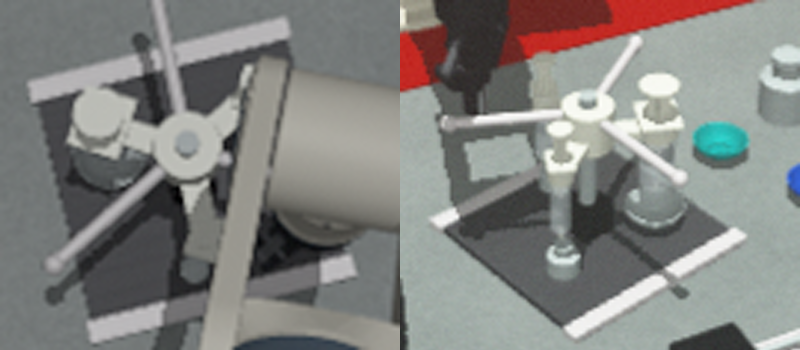

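View pics/w3.png

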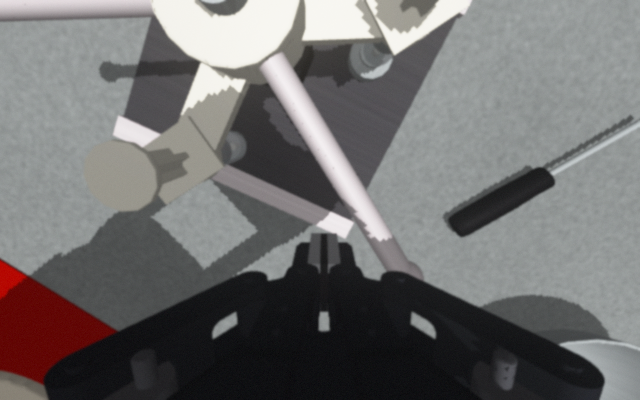

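```bash
python3 - <<'E'
from h import *
t=load('top3'); s=load('s3'); w=load('w3'); A=np.array([607,2.5])
T=lambda x,y:(255+x*120/400-.5,140+y*105/350-.5); S=lambda x,y:(280+(x-400)*135/400-.5,165+y*125/370-.5)
def o(n,f,q,z,off):
    p=onz(f,q,z)[:2]; print(n,p.round(0),'thick at',round((np.degrees(np.arctan2(*(p-A)[::-1]))-off)%360,1),'rad',np.hypot(*(p-A)).round(0))
o('T s1',t,T(54,264),165,60); o('T disc',t,T(98,113),193,0); o('S s1',s,S(680,178),165,60); o('S s2',s,S(446,123),165,180); o('S s3',s,S(636,43),165,300); o('S disc',s,S(659,84),193,0)
o('W s2',w,(394,252),165,180); o('W thinA',w,(118,174),195,120)
o('dish S',s,S(656,207),32,0)
f=load('w1'); m=(load('w1')['image'].astype(int)); 
o('dish w1',f,(374.5,52),32,0)
o('dish T0',load('top0'),(245+128*135/400-.5,130+165*125/370-.5),32,0)
# stand yaw from plate bars in first top image
for q in [((58,100),(285,45)),((110,333),(345,273))]:
    a,b=[onz(load('top0'),(245+x*135/400,130+y*125/370),10) for x,y in q]; d=a-b; print('bar',np.degrees(np.arctan2(d[1],d[0]))-90)
E
```

```text
T s1 [509. 110.] thick at 72.4 rad 146.0
T disc [629.  75.] thick at 73.4 rad 75.0
S s1 [744.  38.] thick at 314.4 rad 141.0
S s2 [ 557. -136.] thick at 70.0 rad 147.0
S s3 [504. 114.] thick at 192.8 rad 152.0
S disc [625.  77.] thick at 76.8 rad 77.0
W s2 [ 569. -122.] thick at 73.2 rad 130.0
W thinA [533. -11.] thick at 70.8 rad 75.0
dish S [628.  78.] thick at 74.4 rad 78.0
dish w1 [629.  77.] thick at 73.7 rad 78.0
dish T0 [625.  75.] thick at 75.8 rad 75.0
bar 14.485711100900147
bar 14.912711453490473
```

Estimates put the thick syringe at ≈73° and the dish at ≈74.5°. I'll nudge another 1.5°, then back off and lift.

```bash
python3 -m crank '[[0,0.004,0,0,0,0,1],[0,0.007,0,0,0,0,1],[0.0005,0.009,0,0,0,0,1],[0.001,0.010,0,0,0,0,1],[0.001,0.011,0,0,0,0,1]]'
python3 -m crank '[[0,0,0,0,0,0,1],[0,-0.006,0,0,0,0,1],[0,-0.015,0,0,0,0,1],[0,-0.015,-0.03,0,0,0,1],[0,-0.015,-0.07,0,0,0,1]]'
python3 -m crank '[[0,0,-0.02,0,0,0,1],[0.03,-0.005,-0.025,0,0,0,1],[0.05,-0.01,-0.025,0,0,0,1],[0.06,-0.01,-0.025,0,0,0,1],[0.06,-0.01,-0.025,0,0,0,1]]'
python3 - <<'E'
from h import *
s=r.sense(); y=s['tcp_rot'][2]; X=np.array([np.cos(y),np.sin(y)]); Y=np.array([np.sin(y),-np.cos(y)])
a=np.radians(74.3); d=np.array([607,2.5])+75*np.array([np.cos(a),np.sin(a)])-s['eef_pos'][:2]; print(s['eef_pos'],X@d,Y@d)
w=shot('wrist','w4'); shot('top','top4')
E
```

```text
clock: 5.7
eef_pos: [551.4, -106.3, 172.2]
tcp_rot: [-3.141, 0.0, 0.706]
contact_force: [-0.7, 1.1, -0.1]
opening: 0.002
grasp_force: 0.6
clock: 6.2
eef_pos: [539.6, -94.0, 241.2]
tcp_rot: [-3.138, 0.003, 0.706]
contact_force: [0.7, 0.2, 0.3]
opening: -0.002
grasp_force: 0.0
clock: 6.7
eef_pos: [581.0, -47.4, 267.0]
tcp_rot: [-3.141, 0.0, 0.707]
contact_force: [0.3, -0.0, -1.3]
opening: 0.004
grasp_force: 0.0
[581.00410147 -47.44140225 266.99027786] 114.56218085720246 -62.748217021197085
```

View pics/w4.png

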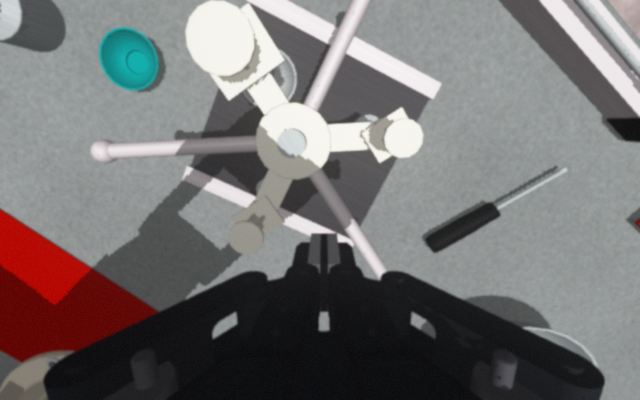

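Thick disc at (220,37), spoke‑1 tip at (103,150), thin discs at (246,237) and (404,138), pin at (292,143). The dish peeks out under the thick syringe.

```bash
python3 - <<'E'
from h import *
w=load('w4'); A=onz(w,(292,143),187)[:2]; print('pin',A)
for n,q,z,off in [('disc',(220,37),193,0),('s1',(103,150),165,60),('thinA',(246,237),195,120),('thinB',(404,138),195,240)]:
    p=onz(w,q,z)[:2]; print(n,p.round(1),((np.degrees(np.arctan2(*(p-A)[::-1]))-off)%360).round(1),np.hypot(*(p-A)).round(1))
E
```

```text
pin [607.24113069   2.83086429]
disc [629.1  76.2] 73.4 76.6
s1 [506.  110.6] 73.2 147.9
thinA [534.4 -14.2] 73.2 74.8
thinB [658.9 -51.8] 73.4 75.2
```

The four wrist sightings agree on 73.3°, matching the wrist-measured dish (73.4–73.7°) to within about 1 mm. Now over the plunger and pressing.

```bash
python3 -m crank '[[0.03,-0.016,0,0,0,0,1],[0.065,-0.035,0,0,0,0,1],[0.1,-0.054,0,0,0,0,1],[0.115,-0.062,0,0,0,0,1],[0.115,-0.062,0,0,0,0,1]]'
python3 -m crank '[[0,0,0.015,0,0,0,1],[0,0,0.03,0,0,0,1],[0,0,0.043,0,0,0,1],[0,0,0.048,0,0,0,1],[0,0,0.048,0,0,0,1]]'
python3 -m crank '[[0,0,0.003,0,0,0,1],[0,0,0.006,0,0,0,1],[0,0,0.009,0,0,0,1],[0,0,0.012,0,0,0,1],[0,0,0.014,0,0,0,1]]'
python3 -m crank '[[0,0,0.003,0,0,0,1],[0,0,0.006,0,0,0,1],[0,0,0.009,0,0,0,1],[0,0,0.011,0,0,0,1],[0,0,0.012,0,0,0,1]]'
```

```text
clock: 7.3
eef_pos: [628.2, 74.5, 266.8]
tcp_rot: [-3.141, 0.0, 0.708]
contact_force: [0.4, -0.2, -0.4]
opening: -0.0
grasp_force: 0.0
clock: 7.8
eef_pos: [627.4, 72.8, 217.8]
tcp_rot: [-3.14, 0.002, 0.705]
contact_force: [-0.0, 1.3, 0.6]
opening: 0.001
grasp_force: 0.0
clock: 8.3
eef_pos: [628.5, 73.4, 205.6]
tcp_rot: [3.141, -0.001, 0.706]
contact_force: [0.3, -1.1, 3.5]
opening: -0.001
grasp_force: 1.9
clock: 8.8
eef_pos: [628.4, 73.4, 193.1]
tcp_rot: [3.141, -0.0, 0.706]
contact_force: [2.3, -0.6, 4.5]
opening: -0.0
grasp_force: 1.9
```

```bash
python3 -m crank '[[0,0,0.001,0,0,0,1],[0,0,0.002,0,0,0,1],[0,0,0.003,0,0,0,1],[0,0,0.004,0,0,0,1],[0,0,0.004,0,0,0,1]]'
python3 -m crank '[[0,0,0.0005,0,0,0,1],[0,0,0.001,0,0,0,1],[0,0,0.001,0,0,0,1]]'
```

```text
clock: 9.3
eef_pos: [628.1, 73.5, 189.1]
tcp_rot: [-3.141, 0.0, 0.706]
contact_force: [2.6, 0.4, 2.5]
opening: 0.004
grasp_force: 1.4
clock: 9.6
eef_pos: [628.1, 73.5, 189.0]
tcp_rot: [-3.142, -0.0, 0.706]
contact_force: [-0.5, -0.3, 9.8]
opening: 0.003
grasp_force: 4.7
```

```bash
python3 -m crank '[[0,0,0.0005,0,0,0,1],[0,0,0.001,0,0,0,1],[0,0,0.0015,0,0,0,1],[0,0,0.0015,0,0,0,1]]'
```

```text
clock: 10.0
eef_pos: [628.6, 73.3, 188.9]
tcp_rot: [3.141, -0.001, 0.706]
contact_force: [-2.4, -1.1, 18.1]
opening: -0.001
grasp_force: 9.3
```

The force climbs at constant height (189 mm, tip at 170), so this is the hard stop. Lifting straight up and clear, then checking.

```bash
python3 -m crank '[[0,0,-0.003,0,0,0,1],[0,0,-0.01,0,0,0,1],[0,0,-0.03,0,0,0,1],[0,0,-0.06,0,0,0,1],[0,0,-0.09,0,0,0,1]]'
python3 -m crank '[[-0.03,0.016,-0.01,0,0,0,1],[-0.07,0.038,-0.02,0,0,0,1],[-0.11,0.06,-0.02,0,0,0,1],[-0.13,0.07,-0.02,0,0,0,1],[-0.13,0.07,-0.02,0,0,0,1]]'
python3 - <<'E'
from h import *
w=shot('wrist','w5'); s=shot('scene','s5'); print(r.sense()['contact_force'])
a=cv2.resize(w['image'][:,:,::-1],(400,250)); a=cv2.copyMakeBorder(a,0,120,0,0,0)
c=cv2.resize(s['image'][165:290,280:415,::-1],(400,370),interpolation=cv2.INTER_CUBIC)
cv2.imwrite('pics/c5.png',np.hstack([a,c]))
E
```

```text
clock: 10.5
eef_pos: [627.1, 73.4, 276.8]
tcp_rot: [-3.14, 0.003, 0.706]
contact_force: [0.2, 0.1, 0.2]
opening: -0.003
grasp_force: 0.0
clock: 11.0
eef_pos: [572.9, -66.5, 296.6]
tcp_rot: [-3.141, 0.002, 0.703]
contact_force: [-0.2, 0.7, -0.4]
opening: 0.003
grasp_force: 0.0
[-0.36274796  0.86851507  1.05937836]
```

View pics/c5.png

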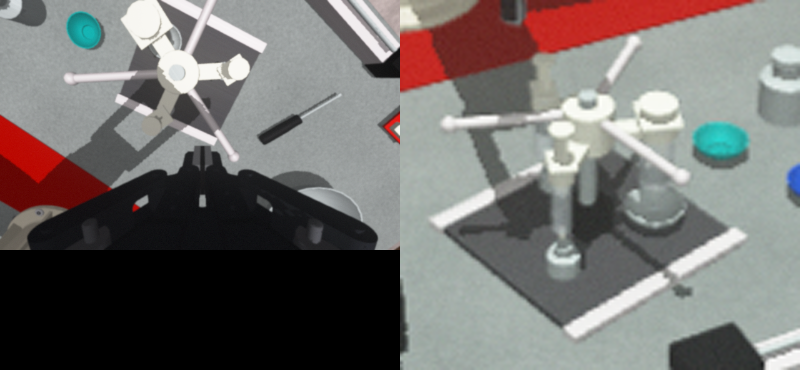

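The thick plunger is down on its collar, the thin ones are still out, and the dish is below the thick nozzle. One last check of the angle.

```bash
python3 - <<'E'
from h import *
w=load('w5'); A=np.array([607,2.5])
for n,q,z,off in [('s1',(69*1.6,78*1.6),165,60),('s2',(236*1.6,157*1.6),165,180),('disc',(149*1.6,21*1.6),170,0)]:
    p=onz(w,q,z)[:2]; print(n,p.round(1),((np.degrees(np.arctan2(*(p-A)[::-1]))-off)%360).round(1),np.hypot(*(p-A)).round(1))
E
```

```text
s1 [504.8 112.7] 72.9 150.3
s2 [ 566.  -140.7] 74.0 149.0
disc [631.6  68.8] 69.6 70.7
```

```bash
python3 -c "
from rig import sign_off; print(sign_off())"
```

```text
the job is handed in; nothing more can be done
None
```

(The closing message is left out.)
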